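Set the tube-length stop

TASK

Set the tube-length gauge to the blue length: push the grey sliding stop along its rail with your fingertips, past any earlier click, until it clicks into the notch at the blue flag. Then press the orange button on top of the stop all the way down to lock it there. Only push and press: do not pinch the stop, and leave everything else on the bench where it is.

Things in the scene. Friction and masses are not known exactly. Their poses are not given: they have to be found in the camera images.
- gauge: Fixed tube-length gauge: base 94 x 320 x 6 mm, aluminium rail 50 mm wide, steel strip on it (top 26 mm above the bench) with three V notches at y = 35, -25, -85 mm, one beside each flag; end blocks 28 mm high. Origin on the bench under the rail's middle; y along the rail, +y (about the robot's left) is the end where the stop is parked; x across it, away from the robot.
- stop_center (a point): Centre of the grey sliding stop (66 mm across the rail, 58 mm along it, 30 to 60 mm above the bench; thin cheeks with a white index line reach down beside the rail to 14 mm). Over the rail's axis, 45 mm above the bench; axes as the gauge's. Home when its y along the rail equals the blue flag's (within 2.5 mm).
- stop_push_face (a point): Centre of the stop's black rubber end face on the parked (+y) side, 56 mm wide, from 31 to 61 mm above the bench, 29 mm from stop_center: push here towards the gauge's -y. A fingertip 36 mm or more above the bench clears rail, strip and end blocks.
- stop (a joint): Travel of the stop, m: 0 at the parked end, grows to the gauge's -y, ends at 0.235; starts at 0 to 0.045; notches at 0.080, 0.140, 0.200. Slides at 2 to 4 N. A spring plunger drops into each notch: within about 3 mm of its centre the resistance vanishes and the stop snaps to the centre; 10 to 16 N then push it out either way. It can be pushed back from its other end.
- flag_blue: Blue flag block, 16 x 20 x 16 mm, fixed on the base's near ledge beside the notch that is wanted; origin at the centre of its underside, 6 mm above the bench, 46 mm from the rail's axis towards the robot; axes as the gauge's (y along the rail).
- flag_red: Red flag block, same size, fixed beside another notch (not wanted).
- flag_yellow: Yellow flag block, same size, fixed beside another notch (not wanted). The three flags change places.
- lock_top (a point): Centre of the top of the orange round lock button, 23 mm across, on the middle of the stop; 75 mm above the bench when up, 65 mm when fully down (the top of the stop is at 60 mm, the steel ring round the button at 62 mm).
- lock (a joint): How far the lock button is pressed, m: 0 up (start), 0.010 fully down. It moves against about 4 N and stays where it is left. While the stop is not in a notch the plunger blocks the last 1 to 2 mm. Once down it locks the plunger and the stop, so press it only at the blue flag.
- vial_1: Glass vial with red cap, 23 mm across, 52 mm high, standing; bystander.
- vial_4: Glass vial with blue cap, 23 mm across, 52 mm high, standing; bystander.
- brass_adapter: Brass fitting, 22 x 19 x 24 mm, standing; bystander.
- flow_meter: Grey hand meter with keys, 121 x 67 x 30 mm, lying; bystander.
- dropper_a: Brown glass dropper bottle with black rubber bulb, 33 mm across, 102 mm high, standing; bystander.

How it is judged:
By the outcome, as a careful person would: the job done as asked, in the order asked, and still so for the second after the job is handed in, with the robot touching nothing.
It also fails if it takes over 45 s, if anything falls off the work surface, if the arm or the gripper's body presses on something with over 40 N, if the wrist force passes 120 N, or if a joint passes its speed limit or range.

ROBOT

A 6-joint arm with a two-finger parallel gripper is mounted at the origin on the work surface; the furniture and walls round the work are solid. World frame = base frame: x ahead of the robot, y to its left, z up, the work surface at z = 0. Lengths are in m, angles in rad, forces in N, time in s.
With the tool pointing down it reaches from about 0.3 to 0.775 m from the base axis. Payload 14.6 kg.
Tool frame: the origin (TCP) lies midway between the tips of the shut fingers; the grasp point (between the pads) lies 19 mm behind it (ctrl.hold_point_z is the distance from the TCP to the grasp point, in m); z points along the fingers, x is the direction in which the jaws open and shut, and the axes are right-handed (so a half turn about z gives the same grasp; the last joint's range is limited). The gripper opens to 94 mm and grips with 3 to 60 N. Pads are 16 mm wide; open, the fingers measure 119 mm over their backs; the gripper's body (75 mm by 177 mm) begins 78 mm behind the grasp point.
Start: joints at [1.113, 0.3, 1.521, -0, 1.321, -0.067], TCP at [0.21, 0.509, 0.205] pointing down, gripper open.
Joint ranges: [-3.03, 3.03], [-0.79, 2.21], [0.23, 2.52], [-1.04, 4.18], [0, 3.07], [-2.55, 2.55]. Speed limits (rad/s): [2.22, 2.22, 2.57, 3.14, 3.14, 3.14].

INTERFACE

Orientations are given as [roll, pitch, yaw] about the fixed x, y, z axes, in that order (R = Rz(yaw) Ry(pitch) Rx(roll)).
In Python, from station import ctrl, viewer, ticket, nets gives the robot as it stands.
- The arm moves only by the tool carry_out, never from a script. Its argument "commands" is one flat list of numbers, 7 for each row, row after row: the closure, from -1 (fully open) to 1 (shut), so that 0 is half open, then the shift along the world's x, y, z in cm, then the turn, a rotation vector about the world's x, y, z in rad. In form: [gripper, tx, ty, tz, ax, ay, az, gripper, tx, ty, tz, ax, ay, az, ...]. A call has 1 to 12 rows; each row is the pose to reach, as a shift and turn from the pose measured when the call began; what a row does not reach only later rows make up. A row lasts 1/12 s, in which the tool goes at most 41.7 mm and 7.16 degrees, less where a joint would pass 70% of its speed; a pose out of reach is approached as far as the arm can. A call with a gripper value outside its range is refused whole. The fingers move at their own pace and stop on an object; "force" is the grip in N (left out, the last holds). Time passes only in rows, so rows that repeat a pose let the fingers close. It gives the time, the measured TCP pose, the force and the opening at its end, in the units of the state.
- ctrl.get_obs(): the state, without advancing time (a new reading comes with each control period).
- viewer.camera(name): name is "side" or "top"; returns (picture, depth): 420x560x3 uint8, blue, green, red; 420x560 float32, m along the optical axis (not along the pixel's ray), 0 where there is no reading.
- viewer.camera_info(name): a dict with "fx", "fy", "cx", "cy" (pixels), "D" ([k1, k2, p1, p2, k3] as OpenCV has them; the pictures are not rectified), "R" (3x3) and "t" (3): a world point X has camera coordinates R X + t. Camera axes: x right, y down, z forward; pixel columns grow to the right and rows downward; lengths in m; the calibration is good to about 2 mm. A picture is of the moment at which its call begins. camera_info takes no time and is no camera call.
- ticket.hand_in(): hands the job in, once; it reports no verdict.
Trained networks look in the newest picture that a camera, given by its name, has taken for a name from the list of things; names that differ only in an ending like _2 or _b are one class to them, and where a whole thing is asked for, a point or a joint stands for the part that bears it (a point fixed in the world has none). Each returns a list of dicts, best first, with "confidence" (0 to 1); they miss things now and then, are a little off and sometimes report something else, mostly with a low value. They report only what shows in the picture. A call takes as long as a camera call.
- nets.silhouettes(camera, thing): "region" (420x560 bool, what is visible of it) and "extent" ([left, top, right, bottom] in pixels, round what is visible of it).
The state is a dict: "time_s": time; "qpos": joint angles; "joint_vel": joint speeds; "tau": joint torques, N m; "ee_pos": TCP position; "eef_rot": TCP orientation; "force": force on the tool from outside, world axes, zero at the start; "moment": the same for the moment, N m; "grip_width": finger opening in m.
Only numpy, scipy, OpenCV 4.12 (cv2) and the standard library are available. Lean on these libraries where they do the work, as an engineer would, in place of code of your own. Each camera call takes 0.05 s, during which the arm holds its last target. There are 200 camera calls.

## Working session

There is one attempt and no reset: what is moved stays moved. The work goes in short steps, Python scripts to look and compute and a tool call to move; the robot and the scene stay as the last step left them, time stands still between calls to the robot, and variables do not carry over. Pictures are saved under pics/ and viewed, about 8 in all and at most 12, crops included, and the job is handed in when it is done.

Besides the shell and the picture viewer there is one more tool, called after "Call:" as name(argument=value, ...), one argument or row to a line, values as JSON. carry_out: Moves the arm, as the interface text tells. Its arguments: {"type":"object","properties":{"commands":{"type":"array","items":{"type":"number"}},"force":{"type":"number"}},"required":["commands"]}

```bash
ls; mkdir -p pics
cat > h.py <<'E'
import numpy as np, cv2
from station import ctrl, viewer, ticket, nets
def shot(n,f=None):
    im,d=viewer.camera(n)
    if f: cv2.imwrite('pics/'+f,im)
    return im,d
def pts(n,d,mask):
    i=viewer.camera_info(n); K=np.array([[i['fx'],0,i['cx']],[0,i['fy'],i['cy']],[0,0,1.]])
    v,u=np.nonzero(mask&(d>0)); z=d[v,u]
    p=cv2.undistortPoints(np.c_[u,v].astype(np.float64)[:,None],K,np.array(i['D'],float))[:,0]
    c=np.c_[p*z[:,None],z]
    return (c-np.array(i['t']))@np.array(i['R'])
E
python3 - <<'E'
from h import *
for n in ['top','side']:
    im,d=shot(n,n+'0.png')
    i=viewer.camera_info(n); print(n,-np.array(i['R']).T@np.array(i['t']))
    for t in ['flag_blue','flag_red','flag_yellow','stop','lock','gauge','vial_1','dropper_a','flow_meter','brass_adapter']:
        for r in nets.silhouettes(n,t)[:2]:
            p=pts(n,d,r['region'])
            if len(p): print(t,round(r['confidence'],2),np.round(r['extent']),np.median(p,0).round(4),np.percentile(p,2,0).round(3),np.percentile(p,98,0).round(3))
o=ctrl.get_obs();print(o['time_s'],o['ee_pos'],o['eef_rot'],o['grip_width'])
E
```

```text
pics
top [ 0.24900395 -0.0147104   1.10810342]
flag_blue 0.41 [289. 254. 296. 261.] [ 0.3925 -0.0421  0.0217] [ 0.385 -0.05   0.017] [ 0.399 -0.034  0.025]
stop 0.89 [242. 216. 266. 243.] [0.4497 0.0587 0.0599] [0.42  0.031 0.025] [0.485 0.088 0.076]
lock 0.41 [248. 224. 258. 235.] [0.453  0.0586 0.075 ] [0.444 0.049 0.065] [0.464 0.069 0.078]
gauge 0.81 [223. 215. 344. 269.] [ 0.4286 -0.0201  0.019 ] [ 0.373 -0.174  0.002] [0.484 0.129 0.064]
gauge 0.33 [249. 224. 258. 231.] [0.4552 0.0585 0.0746] [0.444 0.049 0.06 ] [0.469 0.069 0.078]
dropper_a 0.54 [201. 162. 220. 179.] [0.6053 0.1869 0.0585] [ 0.596  0.175 -0.001] [0.622 0.207 0.099]
flow_meter 0.78 [345. 142. 382. 188.] [ 0.658  -0.2421  0.0276] [ 0.604 -0.291  0.001] [ 0.719 -0.194  0.032]
flow_meter 0.59 [224. 214. 344. 270.] [ 0.4298 -0.0173  0.0192] [ 0.375 -0.174  0.002] [0.484 0.129 0.064]
side [0.25836682 0.83037351 0.70414594]
flag_blue 0.56 [172. 249. 193. 295.] [0.6043 0.2017 0.0471] [0.593 0.185 0.   ] [0.623 0.21  0.096]
flag_red 0.61 [319. 216. 335. 226.] [ 0.3786 -0.0953  0.0148] [ 0.37  -0.119  0.004] [ 0.39  -0.
[... 515 characters left out ...]
248. 192. 341. 291.] [0.4263 0.0519 0.0182] [ 0.37  -0.174 -0.001] [0.484 0.137 0.067]
vial_1 0.77 [321. 302. 333. 328.] [0.3201 0.2121 0.0317] [ 0.31   0.197 -0.001] [0.331 0.217 0.052]
vial_1 0.39 [366. 180. 375. 193.] [ 0.2975 -0.2329  0.0438] [ 0.268 -0.286  0.001] [0.305 0.501 0.5  ]
dropper_a 0.61 [174. 249. 191. 293.] [0.6042 0.202  0.0482] [0.593 0.187 0.002] [0.621 0.21  0.096]
flow_meter 0.41 [273. 234. 283. 244.] [0.4483 0.0661 0.0724] [0.439 0.051 0.061] [0.458 0.073 0.075]
brass_adapter 0.46 [293. 324. 308. 336.] [0.3597 0.2367 0.0133] [0.352 0.228 0.002] [0.368 0.242 0.024]
1.1 [0.20951554 0.50852056 0.20544063] [3.14156472e+00 2.60861214e-07 1.18001168e+00] 0.09405830900951297
```

Run:
```python
from h import *
a=cv2.imread('pics/top0.png')[130:290,190:400]; b=cv2.imread('pics/side0.png')[160:350,150:400]
cv2.imwrite('pics/v1.png',np.vstack([cv2.resize(a,(400,305),interpolation=cv2.INTER_CUBIC),cv2.resize(b,(400,290),interpolation=cv2.INTER_CUBIC)]))
# colour flags
for n in ['top','side']:
    im=cv2.imread(f'pics/{n}0.png'); _,d=viewer.camera(n)
    h=cv2.cvtColor(im,cv2.COLOR_BGR2HSV)
    P=np.zeros(d.shape+(3,)); m=d>0; P[m]=pts(n,d,m)
    box=(P[...,0]>.33)&(P[...,0]<.42)&(abs(P[...,1])<.16)&(P[...,2]>.0)&(P[...,2]<.04)&(h[...,1]>110)&(h[...,2]>50)
    for nm,lo,hi in [('blue',95,130),('yellow',18,35),('red',-1,8),('red2',170,181)]:
        k=box&(h[...,0]>lo)&(h[...,0]<hi)
        if k.sum()>5:
            q=P[k]; v,u=np.nonzero(k); print(n,nm,k.sum(),np.median(u),np.median(v),np.median(q,0).round(4),q[q[:,2]>.018].mean(0).round(4))
    # steel-strip/rail, stop top plane, end blocks, 
    s=(abs(P[...,2]-.060)<.004)&(P[...,0]>.38)&(P[...,0]<.52)&(abs(P[...,1])<.16); q=P[s][:,:2].astype(np.float32)
    print(n,'stop top',len(q),cv2.minAreaRect(q))
    s=(P[...,2]>.068)&(P[...,2]<.085)&(P[...,0]>.38)&(P[...,0]<.52)&(abs(P[...,1])<.16); print('button',P[s].mean(0), s.sum())
    s=(P[...,2]>.012)&(P[...,2]<.034)&(P[...,0]>.36)&(P[...,0]<.52)&(abs(P[...,1])<.18); print('rail',cv2.minAreaRect(P[s][:,:2].astype(np.float32)))
    s=(P[...,2]>.003)&(P[...,2]<.034)&(P[...,0]>.34)&(P[...,0]<.54)&(abs(P[...,1])<.2); print('base',cv2.minAreaRect(P[s][:,:2].astype(np.float32)))
```

```text
top blue 43 290.0 255.0 [ 0.3929 -0.0424  0.0216] [ 0.3922 -0.0422  0.022 ]
top yellow 47 268.0 250.0 [0.4014 0.0176 0.0211] [0.4016 0.0168 0.0216]
top red 48 312.0 259.0 [ 0.3826 -0.1023  0.0209] [ 0.3835 -0.1013  0.0213]
top stop top 436 ((0.4649014472961426, 0.011422723531723022), (0.07720787823200226, 0.16707949340343475), 11.450508117675781)
button [0.46069142 0.04631209 0.07486155] 66
rail ((0.4555819034576416, -0.02597765624523163), (0.32008737325668335, 0.13630107045173645), 81.47340393066406)
base ((0.4399544596672058, 3.190338611602783e-05), (0.19946731626987457, 0.399122953414917), 0.07323703169822693)
side blue 76 317.0 233.0 [ 0.3873 -0.0348  0.0184] [ 0.3874 -0.0394  0.0204]
side yellow 92 307.0 249.0 [0.3965 0.0232 0.018 ] [0.3962 0.0188 0.0203]
side red 71 326.0 218.0 [ 0.3792 -0.0948  0.0184] [ 0.378  -0.0992  0.0202]
side stop top 506 ((0.463875949382782, 0.014336824417114258), (0.07766561210155487, 0.17476101219654083), 15.900162696838379)
button [0.46883867 0.02763178 0.0734447 ] 119
rail ((0.45311689376831055, -0.025158226490020752), (0.3227021396160126, 0.1413554549217224), 81.21331024169922)
base ((0.457736074924469, -0.02480737864971161), (0.3289673626422882, 0.15981736779212952), 81.28299713134766)
```

View pics/v1.png

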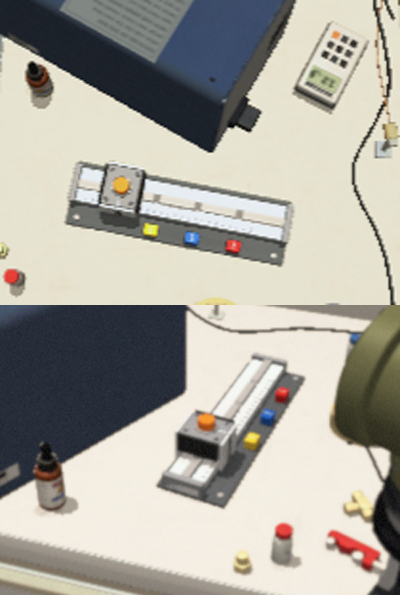

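Run:
```python
from h import *
ex=np.array([.9886,-.1504,0]); ey=np.array([.1504,.9886,0]); c=np.array([.4365,-.048,0])
for n in ['top','side']:
    _,d=viewer.camera(n); P=pts(n,d,d>0)
    g=np.c_[(P-c)@ex,(P-c)@ey,P[:,2]]
    s=(g[:,2]>.1)&(abs(g[:,1])<.3)&(g[:,0]<.5)&(g[:,0]>-.05); q=g[s]
    print(n,len(q),q.min(0) if len(q) else 0,q.max(0) if len(q) else 0)
    for a in np.arange(-.25,.3,.05):
        k=q[abs(q[:,1]-a)<.025]
        if len(k)>5: print(round(a,2),len(k),np.percentile(k[:,0],1).round(3),np.median(k[:,2]).round(3))
    s=(g[:,2]>.056)&(g[:,2]<.0635)&(abs(g[:,0])<.05)&(abs(g[:,1])<.18);print('stop',g[s].min(0),g[s].max(0),np.median(g[s],0))
    s=(g[:,2]>.070)&(g[:,2]<.08)&(abs(g[:,0])<.03)&(abs(g[:,1])<.18);print('btn',np.median(g[s],0))
```

```text
top 23233 [ 0.08032686 -0.29999916  0.10002819] [0.49998428 0.29999882 0.32755393]
-0.25 2144 0.282 0.155
-0.2 389 0.372 0.109
-0.1 156 0.273 0.252
-0.05 1170 0.141 0.265
-0.0 2497 0.082 0.265
0.05 2706 0.092 0.266
0.1 2673 0.11 0.266
0.15 2450 0.127 0.266
0.2 2390 0.145 0.265
0.25 2347 0.162 0.265
stop [-0.03219929  0.07988551  0.05609071] [0.0345211  0.13815615 0.06349067] [-0.00018199  0.10946795  0.05948956]
btn [0.00067453 0.10913305 0.07428859]
side 25154 [ 0.00372521 -0.29999989  0.10000857] [0.49999951 0.29998272 0.32294735]
-0.25 1615 0.309 0.272
-0.1 106 0.269 0.287
-0.05 345 0.149 0.265
-0.0 1779 0.077 0.264
0.05 2627 0.087 0.261
0.1 2913 0.105 0.26
0.15 3027 0.122 0.257
0.2 3352 0.14 0.256
0.25 3674 0.158 0.256
stop [-0.03668573  0.07909594  0.05605558] [0.02976704 0.13983331 0.06328357] [-0.00824938  0.11693159  0.05865017]
btn [-0.00354048  0.11047191  0.07327966]
```

Call:
carry_out(
  commands=[1, 3, -4.5, 0, 0, 0, 0.05, 1, 6, -9, 0, 0, 0, 0.1, 1, 8.5, -13, 0, 0, 0, 0.15, 1, 11, -17, 0, 0, 0, 0.2, 1, 13.5, -21, 0, 0, 0, 0.24, 1, 16, -25, 0, 0, 0, 0.24, 1, 18.5, -29, 0, 0, 0, 0.24, 1, 21, -32.5, 0, 0, 0, 0.24, 1, 23.5, -36.5, 0, 0, 0, 0.24, 1, 24.9, -38.7, 0, 0, 0, 0.24, 1, 24.9, -38.7, -2, 0, 0, 0.24, 1, 24.9, -38.7, -4, 0, 0, 0.24],
  force=40,
)

```text
time_s: 2.3
ee_pos: [0.4614, 0.1176, 0.1663]
eef_rot: [3.138, -0.001, 1.416]
force: [-0.4, -0.1, -0.3]
grip_width: 0.0172
```

Call:
carry_out(
  commands=[1, 0, 0.2, -3, 0, 0, 0, 1, 0, 0.2, -6, 0, 0, 0, 1, 0, 0.2, -9, 0, 0, 0, 1, 0, 0.2, -11, 0, 0, 0, 1, 0, 0.2, -12.4, 0, 0, 0, 1, 0, 0.2, -12.4, 0, 0, 0, 1, 0, 0.2, -12.4, 0, 0, 0],
)

```text
time_s: 2.88
ee_pos: [0.4614, 0.1196, 0.0423]
eef_rot: [3.139, -0.0, 1.416]
force: [-0.1, 0.1, 1.4]
grip_width: 0.0006
```

Run:
```python
from h import *
o=ctrl.get_obs();print(o['time_s'],o['ee_pos'],o['eef_rot'],o['grip_width'],o['force'])
a,_=shot('top');b,_=shot('side')
cv2.imwrite('pics/v2.png',np.vstack([cv2.resize(a[190:290,210:360],(450,300),interpolation=cv2.INTER_CUBIC),cv2.resize(b[160:310,210:435],(450,300),interpolation=cv2.INTER_CUBIC)]))
```

```text
2.8833 [0.46135774 0.1195826  0.04231649] [ 3.13850135e+00 -2.79556555e-04  1.41633008e+00] 0.0005694026086918262 [-0.05315112  0.12897294  1.43238174]
```

View pics/v2.png

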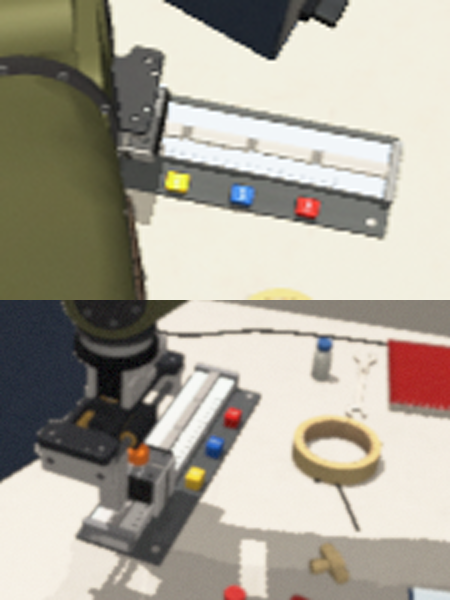

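Call:
carry_out(
  commands=[1, -0.11, -0.69, 0, 0, 0, 0, 1, -0.21, -1.38, 0, 0, 0, 0, 1, -0.32, -2.08, 0, 0, 0, 0, 1, -0.42, -2.77, 0, 0, 0, 0, 1, -0.53, -3.46, 0, 0, 0, 0, 1, -0.63, -4.15, 0, 0, 0, 0, 1, -0.74, -4.84, 0, 0, 0, 0, 1, -0.84, -5.54, 0, 0, 0, 0, 1, -0.95, -6.23, 0, 0, 0, 0, 1, -1.05, -6.92, 0, 0, 0, 0, 1, -1.16, -7.61, 0, 0, 0, 0, 1, -1.26, -8.3, 0, 0, 0, 0],
)

```text
time_s: 3.98
ee_pos: [0.4498, 0.0363, 0.0439]
eef_rot: [3.135, -0.002, 1.416]
force: [0.8, 6.6, 3.7]
grip_width: 0.0004
```

```bash
cat >> h.py <<'E'
ex=np.array([.9886,-.1504,0]); ey=np.array([.1504,.9886,0]); c=np.array([.4365,-.048,0])
def meas():
    o=ctrl.get_obs();e=np.array(o['ee_pos'])-c;f=np.array(o['force'])
    print(o['time_s'],'tcp g',(e@ex).round(4),(e@ey).round(4),o['ee_pos'].round(4) if hasattr(o['ee_pos'],'round') else o['ee_pos'],'F g',f@ex,f@ey,f[2])
    for n in ['top','side']:
        im,d=viewer.camera(n); h=cv2.cvtColor(im,cv2.COLOR_BGR2HSV); P=np.zeros(d.shape+(3,)); m=d>0; P[m]=pts(n,d,m)
        g=np.stack([(P-c)@ex,(P-c)@ey,P[...,2]],-1)
        w=(abs(g[...,0])<.03)&(abs(g[...,1])<.18)&(g[...,2]>.06)&(g[...,2]<.085)&(h[...,0]>5)&(h[...,0]<20)&(h[...,1]>150)
        if w.sum()>3: print(n,'button',w.sum(),np.median(g[w],0).round(4),((g[w].min(0)+g[w].max(0))/2).round(4))
        w=(abs(g[...,0])<.05)&(abs(g[...,1])<.18)&(g[...,2]>.056)&(g[...,2]<.0635)
        if w.sum()>3: print(n,'stoptop',w.sum(),g[w].min(0).round(4),g[w].max(0).round(4))
        cv2.imwrite(f'pics/{n}_last.png',im)
E
python3 -c "from h import *; meas()"
```

```text
3.9833 tcp g 0.0005 0.0853 [0.4498 0.0363 0.0439] F g -0.16815480398463345 6.645221183814613 3.7326485068793107
top stoptop 4 [-0.0228  0.0153  0.0596] [-0.0146  0.0168  0.0622]
side button 46 [-0.0086  0.0462  0.0727] [-0.0078  0.0449  0.0681]
side stoptop 267 [-0.0373  0.0106  0.056 ] [0.0284 0.0985 0.0635]
```

Call:
carry_out(
  commands=[1, -0.08, -0.5, -0.1, 0, 0, 0, 1, -0.15, -1.0, -0.1, 0, 0, 0, 1, -0.23, -1.5, -0.1, 0, 0, 0, 1, -0.3, -2.0, -0.1, 0, 0, 0, 1, -0.38, -2.5, -0.1, 0, 0, 0, 1, -0.45, -3.0, -0.1, 0, 0, 0, 1, -0.52, -3.4, -0.1, 0, 0, 0, 1, -0.55, -3.6, -0.1, 0, 0, 0, 1, -0.55, -3.6, -0.1, 0, 0, 0],
)

```text
time_s: 4.83
ee_pos: [0.4437, -0.0008, 0.0425]
eef_rot: [3.136, -0.001, 1.415]
force: [-0.1, -0.5, -0.1]
grip_width: 0.0005
```

```bash
python3 -c "from h import *; meas()"
```

```text
4.8333 tcp g 0.0 0.0477 [ 0.4437 -0.0008  0.0425] F g 0.005277293270284513 -0.49420737480496946 -0.10211782195876876
side button 39 [-0.0093  0.0099  0.0719] [-0.0083  0.0078  0.0694]
side stoptop 260 [-0.0368 -0.0257  0.0561] [0.029  0.0614 0.0633]
```

Call:
carry_out(
  commands=[1, -0.02, -0.1, 0, 0, 0, 0, 1, -0.03, -0.2, 0, 0, 0, 0],
)

```text
time_s: 5.1
ee_pos: [0.4432, -0.0024, 0.0424]
eef_rot: [3.137, -0.001, 1.415]
force: [-0.3, 3.5, 0.5]
grip_width: 0.0005
```

Call:
carry_out(
  commands=[1, -0.02, -0.1, 0, 0, 0, 0, 1, -0.03, -0.2, 0, 0, 0, 0],
)

```text
time_s: 5.27
ee_pos: [0.4429, -0.0043, 0.0424]
eef_rot: [3.137, -0.001, 1.416]
force: [1.0, 2.9, 1.3]
grip_width: 0.0001
```

Call:
carry_out(
  commands=[1, -0.02, -0.1, 0, 0, 0, 0],
)

```text
time_s: 5.35
ee_pos: [0.4427, -0.0054, 0.0424]
eef_rot: [3.137, -0.001, 1.416]
force: [1.0, 1.5, 0.2]
grip_width: 0.0007
```

```bash
python3 -c "from h import *; meas()"
```

```text
5.35 tcp g -0.0002 0.0431 [ 0.4427 -0.0054  0.0424] F g 0.783980654726362 1.6847488948931595 0.16441126877839068
side button 36 [-0.0095  0.0054  0.0726] [-0.0087  0.0032  0.0685]
side stoptop 256 [-0.0368 -0.0294  0.056 ] [0.0276 0.057  0.0635]
```

Call:
carry_out(
  commands=[1, -0.02, -0.1, 0, 0, 0, 0, 1, -0.02, -0.1, 0, 0, 0, 0],
)

```text
time_s: 5.62
ee_pos: [0.4424, -0.0068, 0.0423]
eef_rot: [3.137, -0.0, 1.415]
force: [0.5, 0.2, 0.3]
grip_width: 0.0002
```

Call:
carry_out(
  commands=[1, -0.02, -0.1, 0, 0, 0, 0, 1, -0.02, -0.1, 0, 0, 0, 0],
)

```text
time_s: 5.78
ee_pos: [0.4421, -0.0078, 0.0423]
eef_rot: [3.137, -0.001, 1.415]
force: [1.5, 0.4, 0.0]
grip_width: 0.0006
```

```bash
python3 -c "from h import *; meas()"
```

```text
5.7833 tcp g -0.0005 0.0406 [ 0.4421 -0.0078  0.0423] F g 1.4148732009717373 0.6534868629745332 0.02013884322006515
side button 34 [-0.0098  0.0045  0.0719] [-0.0091  0.0013  0.0698]
side stoptop 247 [-0.0365 -0.0332  0.056 ] [0.0284 0.0545 0.0631]
```

Call:
carry_out(
  commands=[1, -0.02, -0.1, 0, 0, 0, 0, 1, -0.02, -0.1, 0, 0, 0, 0],
)

```text
time_s: 6.05
ee_pos: [0.4421, -0.0082, 0.0423]
eef_rot: [3.137, -0.002, 1.415]
force: [1.5, 8.8, -0.3]
grip_width: 0.0002
```

Call:
carry_out(
  commands=[1, -0.01, -0.05, 0, 0, 0, 0, 1, -0.01, -0.05, 0, 0, 0, 0],
)

```text
time_s: 6.22
ee_pos: [0.4421, -0.0081, 0.0423]
eef_rot: [3.137, -0.003, 1.415]
force: [0.5, 7.0, -0.7]
grip_width: 0.0004
```

Call:
carry_out(
  commands=[1, 0.15, 1, 0, 0, 0, 0, 1, 0.3, 2, 0, 0, 0, 0, 1, 0.45, 3, 0, 0, 0, 0, 1, 0.45, 3, 3, 0, 0, 0, 1, 0.45, 3, 6, 0, 0, 0, 1, 0.45, 3, 9, 0, 0, 0, 1, 0.45, 6, 11, 0, 0, 0, 1, 0.45, 10, 11, 0, 0, 0, 1, -1, 14, 11, 0, 0, 0, 1, -3, 18, 11, 0, 0, 0, 1, -5, 22, 11, 0, 0, 0, 1, -5, 22, 11, 0, 0, 0],
)

```text
time_s: 7.22
ee_pos: [0.3894, 0.2165, 0.1524]
eef_rot: [3.137, -0.003, 1.42]
force: [0.7, -0.7, -0.3]
grip_width: 0.0002
```

Run:
```python
from h import *
meas()
a=cv2.imread('pics/top_last.png');b=cv2.imread('pics/side_last.png')
cv2.imwrite('pics/v3.png',np.vstack([cv2.resize(a[200:280,215:350],(506,300),interpolation=cv2.INTER_CUBIC),cv2.resize(b[180:300,220:422],(506,300),interpolation=cv2.INTER_CUBIC)]))
```

```text
7.2167 tcp g -0.0864 0.2544 [0.3894 0.2165 0.1524] F g 0.8376547348152699 -0.6303819017045373 -0.32218777240451174
top button 10 [-0.0073 -0.0031  0.0741] [-0.006  -0.0024  0.0687]
top stoptop 428 [-0.0324 -0.0295  0.056 ] [0.0349 0.0282 0.0635]
```

View pics/v3.png

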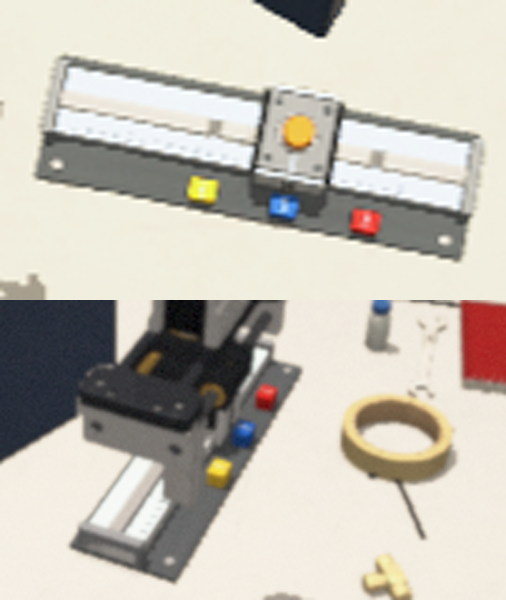

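Call:
carry_out(
  commands=[1, 1.5, -3, 0, 0, 0, 0, 1, 3, -7, 0, 0, 0, 0, 1, 4.5, -11, 0, 0, 0, 0, 1, 6, -15, 0, 0, 0, 0, 1, 6, -19, 0, 0, 0, 0, 1, 5.5, -23, 0, 0, 0, 0, 1, 4.8, -26.5, 0, 0, 0, 0, 1, 4.8, -26.5, 0, 0, 0, 0, 1, 4.8, -26.5, -3, 0, 0, 0, 1, 4.8, -26.5, -6, 0, 0, 0, 1, 4.8, -26.5, -7, 0, 0, 0, 1, 4.8, -26.5, -7, 0, 0, 0],
)

```text
time_s: 8.32
ee_pos: [0.438, -0.0516, 0.0805]
eef_rot: [3.141, -0.003, 1.418]
force: [-0.0, 0.6, 0.8]
grip_width: 0.0005
```

Call:
carry_out(
  commands=[1, -0.1, 0.3, 0, 0, 0, 0, 1, -0.1, 0.3, -0.4, 0, 0, 0, 1, -0.1, 0.3, -0.7, 0, 0, 0, 1, -0.1, 0.3, -1.0, 0, 0, 0, 1, -0.1, 0.3, -1.2, 0, 0, 0, 1, -0.1, 0.3, -1.4, 0, 0, 0, 1, -0.1, 0.3, -1.5, 0, 0, 0],
)

```text
time_s: 8.9
ee_pos: [0.4374, -0.0486, 0.0657]
eef_rot: [3.14, -0.003, 1.419]
force: [2.1, 0.9, 2.0]
grip_width: 0.0001
```

Call:
carry_out(
  commands=[1, 0, 0, -0.1, 0, 0, 0, 1, 0, 0, -0.15, 0, 0, 0],
)

```text
time_s: 9.07
ee_pos: [0.4376, -0.0486, 0.065]
eef_rot: [3.139, -0.003, 1.419]
force: [-5.0, 2.0, 22.2]
grip_width: 0.0003
```

Call:
carry_out(
  commands=[1, 0, 0, -0.1, 0, 0, 0, 1, 0, 0, -0.1, 0, 0, 0],
)

```text
time_s: 9.23
ee_pos: [0.4377, -0.0486, 0.065]
eef_rot: [3.139, -0.003, 1.419]
force: [-6.6, 1.8, 20.6]
grip_width: 0.0007
```

Call:
carry_out(
  commands=[1, 0, 0, 1, 0, 0, 0, 1, 0, 0, 3, 0, 0, 0, 1, 0, 0, 6, 0, 0, 0, 1, 0, 0, 9, 0, 0, 0, 1, 0, 4, 10, 0, 0, 0, 1, 0, 8, 10, 0, 0, 0, 1, -1, 12, 10, 0, 0, 0, 1, -3, 16, 10, 0, 0, 0, 1, -5, 20, 10, 0, 0, 0, 1, -7, 24, 10, 0, 0, 0, 1, -9, 28, 10, 0, 0, 0, 1, -9, 30, 10, 0, 0, 0],
)

```text
time_s: 10.23
ee_pos: [0.3451, 0.2531, 0.1649]
eef_rot: [3.14, -0.002, 1.42]
force: [1.0, -0.6, 0.4]
grip_width: 0.0006
```

Run:
```python
from h import *
meas()
a=cv2.imread('pics/top_last.png');b=cv2.imread('pics/side_last.png')
cv2.imwrite('pics/v4.png',np.vstack([cv2.resize(a[200:280,215:350],(506,300),interpolation=cv2.INTER_CUBIC),cv2.resize(b[150:350,140:477],(506,300),interpolation=cv2.INTER_CUBIC)]))
```

```text
10.2333 tcp g -0.1356 0.2839 [0.3451 0.2531 0.1649] F g 1.1324430068614157 -0.4630699713367655 0.3662957348687975
top stoptop 451 [-0.0318 -0.0295  0.056 ] [0.035  0.0282 0.0635]
side button 9 [0.0024 0.0019 0.0633] [ 0.0033 -0.0002  0.0638]
side stoptop 175 [ 0.0014 -0.0312  0.056 ] [0.0296 0.0293 0.0633]
```

View pics/v4.png

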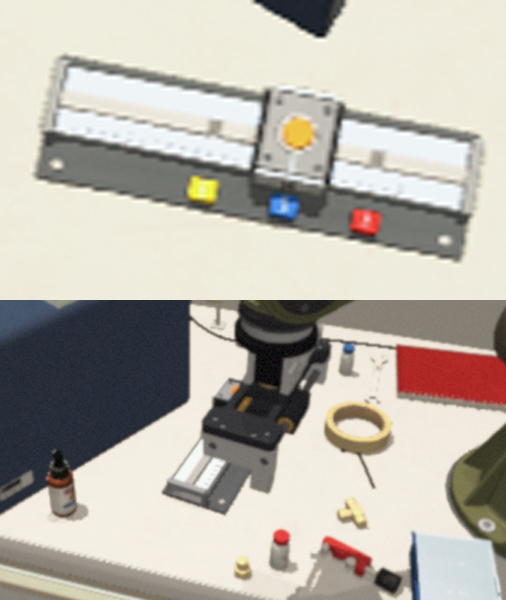

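```bash
python3 -c "
from h import *
print(ticket.hand_in())"
```

```text
the job is handed in; nothing more can be done
None
```

I pushed the stop with shut fingertips past the yellow notch and into the notch at the blue flag. I then pressed the orange button down, backed clear and handed in at about 10 s.

- **Seating:** the push force dropped to zero as the stop snapped in. It then held still against about 8 N, more than the 2–4 N it takes to slide it.
- **Position:** the last top picture puts the stop about 0.6 mm from the blue flag's line, and it did not move while the button was pressed.
- **Lock:** the fingertips came to a hard stop at 65 mm height with about 22 N, which is the fully-down height. The side camera then read the button top at about 63.5 mm, within its error, but from only 9 pixels.
- **Not confirmed:** the top camera gave no separate reading of the pressed button. I had no direct readout of the lock joint.
- **Bystanders:** the dropper bottle, both vials and the brass adapter look unmoved in the last picture. The flow meter was outside that picture, but the arm never went near it.

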